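# Sweep the dry clay offcuts into the reclaim tray

## Task

Clear the work board: sweep the three dry clay offcuts - the strip, the corner piece and the round one - along the board and over its end into the steel reclaim tray with the fingertips, without picking any of them up. Leave the cup, the bowl, the mug handle, the tools and the jars where they are.

Things in the scene. Friction and masses are not known exactly. Their poses are not given: they have to be found in the camera images.
- board: The plywood work board, 340 mm along its x, 400 mm along its y, 15 mm thick, fixed on two battens. Origin on the table under its centre; its top face is 53 mm above the origin (z = 0.053). Its +y end (edge at y = +0.200) is the end with the reclaim tray; that end overhangs its batten.
- tray: The empty reclaim tray: shallow open rectangular steel tray, fixed, 250 mm along its x, 130 mm along its y, 34 mm high, walls and floor 3 mm. Its axes are parallel to the board's. Origin under its centre, on the table. It is tucked 20 mm under the board's +y end, so its rim is 19 mm below the board's top face and whatever is pushed straight over that edge within the tray's length drops in. It is shorter than the board's edge and not always centred on it.
- strip_centre (a point): Centre (half-way up) of the strip offcut: bone-dry, hard grey clay slab trimming, four-sided, 77 mm along its x, 21 to 24 mm along its y, 12 mm thick, about 40 g, lying flat on the board. Its long straight edges lie along its x, 10 to 13 mm either side of the centre; its corners are at most 41 mm from the centre.
- corner_centre (a point): Centre (half-way up) of the corner offcut: bone-dry, hard grey clay, an irregular four-sided piece 56 mm along its x, 33 mm along its y, 12 mm thick, about 30 g, lying flat. Its longest straight edge (56 mm) faces its -y and is 13 to 14 mm from the centre; the opposite side slopes and is 12 to 19 mm from it; its corners are at most 33 mm from the centre.
- disc_centre (a point): Centre (half-way up) of the round offcut: a bone-dry, hard grey clay disc from a hole cutter, 42 mm across, 12 mm thick, about 30 g, lying flat.
- cup: Unfired grey clay cup standing on the board, 64 mm across, 55 mm high, no handle, loose and light. Origin under its centre. To be left alone.
- bowl: Small unfired grey clay bowl standing on the board near its far edge, 64 mm across, 32 mm high, loose and light. Origin under its centre. To be left alone.
- handle: C-shaped grey clay mug handle lying on the board to dry, 70 mm along its y, 34 mm along its x, 14 mm thick, loose. Origin under its middle. It is no offcut: to be left alone.
- knife: Dark wooden modelling knife, 148 mm long along its y, 14 mm wide, 10 mm thick, lying near the board's far edge. Origin under its middle. To be left alone.
- jar: Glaze jar with a white lid on the table to the left, 72 mm across, 95 mm high. Origin under its centre. To be left alone.
- jar2: A second such glaze jar, further back. Origin under its centre. To be left alone.
- cutter: Round steel ring cutter on the table to the right of the board, 90 mm across, 35 mm high. Origin under its centre. To be left alone.
- rib: Flat wooden throwing rib on the table to the right of the board, 90 x 55 mm, 6 mm thick. Origin under its middle. To be left alone.

How it is judged:
By the outcome, as a careful person would: the job done as asked, in the order asked, and still so for the second after the job is handed in, with the robot touching nothing.
It also fails if it takes over 58 s, if anything falls off the work surface, if the arm or the gripper's body presses on something with over 40 N, if the wrist force passes 120 N, or if a joint passes its speed limit or range.

## Robot

A 6-joint arm with a two-finger parallel gripper is mounted at the origin on the work surface. World frame = base frame: x ahead of the robot, y to its left, z up, the work surface at z = 0. Lengths are in m, angles in rad, forces in N, time in s.
With the tool pointing down it reaches from about 0.275 to 0.825 m from the base axis. Payload 4.9 kg.
Tool frame: the origin (TCP) lies midway between the tips of the shut fingers; the grasp point (between the pads) lies 19 mm behind it (grip_point_offset is the distance from the TCP to the grasp point, in m); z points along the fingers, y is the line along which they close (so a half turn about z gives the same grasp; the last joint's range is limited). The gripper opens to 85 mm and grips with 20 to 120 N. Pads are 22 mm wide; open, the fingers measure 114 mm over their backs; the gripper's body (76 mm by 85 mm) begins 54 mm behind the grasp point. The pads swing forward as they close: fully open they stand 13 mm farther back than shut.
Start: joints at [1.095, 0.326, -0.193, 1.052, 0, 1.437], TCP at [0.184, 0.518, 0.231] pointing down, gripper open.
Joint ranges: [-2.65, 2.65], [-0.97, 1.79], [-1.3, 1.35], [-1.93, 2.1], [-1.47, 1.37], [-3.14, 3.14]. Speed limits (rad/s): [2.57, 2.57, 3.14, 3.14, 3.14, 3.14].

## Interface

Orientations are given as a rotation vector (axis times angle).
In Python, from cell import * gives the robot as it stands. Calls block until the motion is done:
- movep(position, orientation): joint-space move of the TCP to a pose.
- move_l(position, velocity=0.15, rot=None, until_force=None): straight line of the TCP; rot=None keeps the orientation; velocity is the mean speed in m/s. With until_force (N) it stops when the force on the tool has changed by that much, and returns True; else False.
- set_joints(angles): joint-space move.
- let_go() and grab(newtons=None): open the fingers fully, or close them until they stop; newtons is the grip in N (None keeps the last).
- sleep(seconds).
- ik(position, orientation): joint angles nearest the present ones, or None.
- get_state(): the state.
- grab_frame(name): name is "scene" or "side" or "wrist"; returns a dict with "img" (400x640x3 uint8, red, green, blue), "fx", "fy", "cx", "cy" (pixels), "cam_to_world" (4x4, takes a point from camera to world coordinates); the wrist camera has in their place "T_tool_cam" (4x4, takes a point from camera to tool coordinates, whose origin is the TCP and whose axes are the flange's). Camera axes: x right, y down, z forward; pixel columns grow to the right and rows downward; lengths in m; the calibration is good to about 2 mm. The wrist camera is an equidistant fisheye: a pixel r from the principal point sees the ray r / f radians off the axis. A picture is of the moment at which its call begins: read the wrist's pose just before it. There is no depth.
A pose or a line that the arm cannot do raises MotionError and nothing moves.
- sign_off(): hands the job in; it is judged then, once.
Trained networks look in the newest picture that a camera, given by its name, has taken for a name from the list of things; names that differ only in an ending like _2 or _b are one class to them, and where a whole thing is asked for, a point or a joint stands for the part that bears it (a point fixed in the world has none). Each returns a list of dicts, best first, with "score" (0 to 1); they miss things now and then, are a little off and sometimes report something else, mostly with a low value. They report only what shows in the picture. A call takes as long as a camera call.
- spot_in(camera, name): "centre" ([column, row] in pixels, amid what is visible of it).
- silhouettes(camera, name): "mask" (400x640 bool, what is visible of it) and "centre" ([column, row] in pixels, amid what is visible of it).
- tip_of(camera, name): "centre" ([column, row] in pixels: a listed point, or the origin of a listed thing).
The state is a dict: "clock": time; "q": joint angles; "joint_velocities": joint speeds; "tau": joint torques, N m; "position": TCP position; "eef_rot": TCP orientation; "contact_force": force on the tool from outside, world axes, zero at the start; "wrist_torque": the same for the moment, N m; "finger_gap": opening from 0.0 (shut) to 1.0 (fully open); "grasp_force": force on a finger pad.
Only numpy, scipy, OpenCV 4.12 (cv2) and the standard library are available. Lean on these libraries where they do the work, as an engineer would, in place of code of your own. Each camera call takes 0.05 s, during which the arm holds its last target. There are 200 camera calls.

## Working session

There is one attempt and no reset: what is moved stays moved. The work goes in short steps, each a Python script; the robot and the scene stay as the last script left them, time stands still between calls to the robot, and variables do not carry over. Pictures are saved under pics/ and viewed, at most 10 in all, crops included, and the job is handed in when it is done.

```bash
ls; mkdir -p pics; python3 - <<'E'
from cell import *
import cv2
for n in("scene","side"):
    f=grab_frame(n); cv2.imwrite(f"pics/{n}0.png",f["img"][:,:,::-1])
    print(n,f["fx"],f["cx"],f["cy"],f["cam_to_world"])
    for k in["board","tray","strip_centre","corner_centre","disc_centre","cup","bowl","handle","knife"]:
        print(k,[(d["centre"],round(d["score"],2)) for d in tip_of(n,k)[:2]])
s=get_state();print(s["clock"],s["eef_rot"],s["position"])
E
```

```text
pics
scene 410.9908338590903 317.0103432722317 201.77287481169907 [[-0.75390267  0.39153667 -0.52756971  1.25463685]
 [ 0.65694605  0.45813554 -0.59877685  0.78042855]
 [ 0.00725534 -0.7980043  -0.60260808  0.86225471]
 [ 0.          0.          0.          1.        ]]
board [([310.1, 211.2], 0.97)]
tray [([376.9, 236.9], 0.59)]
strip_centre []
corner_centre [([290.7, 181.1], 0.46)]
disc_centre [([335.1, 182.8], 0.52)]
cup [([264.4, 196.1], 0.6)]
bowl []
handle [([434.0, 309.8], 0.47), ([301.0, 173.1], 0.42)]
knife [([267.3, 213.5], 0.71)]
side 438.8318894172677 322.8414900089351 204.27561840404294 [[ 0.96861285 -0.15881992  0.19122076  0.37081606]
 [-0.24849565 -0.6380154   0.72882526 -0.84002732]
 [ 0.00624983 -0.75346704 -0.65745597  0.82241226]
 [ 0.          0.          0.          1.        ]]
board [([314.8, 238.7], 0.91)]
tray [([276.9, 187.9], 0.81), ([373.6, 223.4], 0.23)]
strip_centre [([328.9, 214.4], 0.51)]
corner_centre [([321.3, 254.6], 0.82), ([312.9, 241.0], 0.2)]
disc_centre [([277.1, 229.7], 0.55)]
cup [([367.7, 249.4], 0.72), ([323.1, 249.5], 0.6)]
bowl [([340.9, 184.5], 0.78)]
handle [([296.9, 276.9], 0.71), ([274.0, 187.4], 0.25)]
knife [([374.6, 221.9], 0.53)]
1.0 [ 5.34155102e-01  3.09584798e+00 -2.81808779e-05] [0.18431101 0.51820543 0.23129122]
```

```bash
python3 - <<'E'
import cv2
a=cv2.imread("pics/side0.png")[130:330,190:450];cv2.imwrite("pics/side0c.png",cv2.resize(a,None,fx=3,fy=3,interpolation=cv2.INTER_CUBIC)[:600])
a=cv2.imread("pics/scene0.png")[120:320,190:450];cv2.imwrite("pics/scene0c.png",cv2.resize(a,None,fx=3,fy=3,interpolation=cv2.INTER_CUBIC)[:600])
E
```

```text
(no output)
```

View pics/side0c.png

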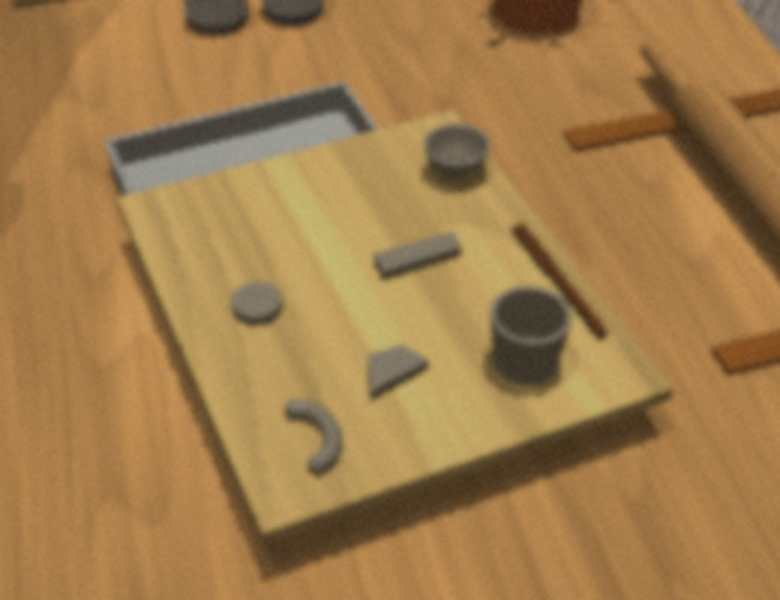

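View pics/scene0c.png

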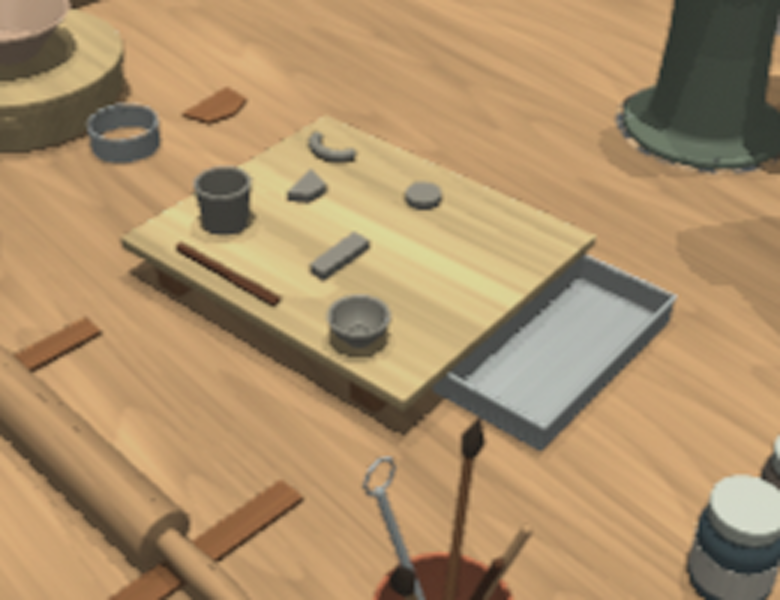

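Both views show the board with its tray beyond the +y end. The cup and knife are along the far edge, the bowl is at the far tray corner, and the handle is at the near -y corner. In side crop pixels the strip is at about (418,254), the corner piece at (395,370) with its long edge facing -y, and the disc at (257,302).

```bash
cat > h.py <<'E'
from cell import *
import numpy as np, cv2
from scipy.optimize import least_squares
def ray(f,p,z):
    T=np.array(f["cam_to_world"]); d=T[:3,:3]@[(p[0]-f["cx"])/f["fx"],(p[1]-f["cy"])/f["fy"],1]
    return (T[:3,3]+d*(z-T[2,3])/d[2])[:2]
def wray(f,pos,rot,p,z):
    v=np.array([p[0]-f["cx"],p[1]-f["cy"]]);r=np.hypot(*v);th=r/f["fx"]
    d=np.r_[np.sin(th)*v/max(r,1e-9),np.cos(th)]
    T=np.array(f["T_tool_cam"]);R=cv2.Rodrigues(np.array(rot,float))[0]
    o=np.array(pos)+R@T[:3,3];d=R@T[:3,:3]@d
    return (o+d*(z-o[2])/d[2])[:2]
E
python3 - <<'E'
from h import *
S=grab_frame("side");C=grab_frame("scene")
s=lambda L:[np.array(p)/3+[190,130] for p in L]; c=lambda L:[np.array(p)/3+[190,120] for p in L]
loc=np.array([[-.17,.2],[.17,.2],[.17,-.2],[-.17,-.2]])
ps=np.array([ray(S,p,.053) for p in s([(122,197),(455,112),(670,391),(264,527)])])
pc=np.array([ray(C,p,.053) for p in c([(594,240),(405,402),(123,240),(325,117)])])
print(ps,pc)
def pose(v): 
    R=np.array([[np.cos(v[2]),-np.sin(v[2])],[np.sin(v[2]),np.cos(v[2])]]);return R
m=lambda v:loc@pose(v).T+v[:2]
g=(ps+pc)/2
r=least_squares(lambda v:np.r_[(m(v)-ps).ravel(),(m(v)-pc).ravel()],[*g.mean(0),np.arctan2(*(g[1]-g[0])[::-1])])
print(r.x,np.abs(r.fun).max());v=r.x;np.save("board.npy",v)
B=lambda P:np.round((np.array(P)-v[:2])@pose(v),3).tolist()
print("strip",B([ray(S,p,.065) for p in s([(375,258),(452,234),(460,245),(382,270)])]),B([ray(C,p,.065) for p in c([(312,265),(353,235),(368,244),(327,273)])]))
print("corner",B([ray(S,p,.065) for p in s([(369,357),(404,347),(428,362),(371,390)])]),B([ray(C,p,.065) for p in c([(310,172),(326,185),(305,198),(289,188)])]))
print("disc",B([ray(S,(257/3+190,299/3+130),.065),ray(C,(423/3+190,192/3+120),.065)]))
print("tray",B([ray(S,p,.034) for p in s([(108,140),(345,85),(374,127)])]),B([ray(C,p,.034) for p in c([(674,297),(541,437),(449,374)])]))
print("bowl rim",B([ray(S,(457/3+190,145/3+130),.085),ray(C,(359/3+190,320/3+120),.085)]))
print("cup rim",B([ray(S,(531/3+190,318/3+130),.108),ray(C,(223/3+190,187/3+120),.108)]))
E
```

```text
[[ 0.35992383  0.10806172]
 [ 0.68977597  0.16019469]
 [ 0.74985942 -0.23048282]
 [ 0.42217544 -0.27899138]] [[ 0.36205425  0.12091123]
 [ 0.68843613  0.1736232 ]
 [ 0.75416385 -0.21413885]
 [ 0.42332476 -0.27231349]]
[ 0.55621421 -0.05414197  0.15899424] 0.010565232528915114
strip [[0.006, 0.014], [0.08, 0.016], [0.08, 0.0], [0.006, -0.002]] [[0.08, 0.009], [0.013, 0.007], [0.014, 0.03], [0.08, 0.03]]
corner [[-0.042, -0.09], [-0.013, -0.091], [-0.002, -0.113], [-0.054, -0.122]] [[-0.048, -0.112], [-0.04, -0.08], [-0.005, -0.08], [-0.008, -0.108]]
disc [[-0.102, 0.006], [-0.101, 0.014]]
tray [[-0.155, 0.305], [0.093, 0.301], [0.093, 0.222]] [[-0.156, 0.31], [0.106, 0.317], [0.093, 0.2]]
bowl rim [[0.126, 0.105], [0.134, 0.119]]
cup rim [[0.072, -0.138], [0.081, -0.119]]
```

```bash
cat >> h.py <<'E'
def Rdown(ang): # tool x horizontal at world angle ang, z down
    p=ang/2; return np.array([np.cos(p),np.sin(p),0])*np.pi
E
python3 - <<'E'
from h import *
v=np.load("board.npy")
grab(40)
for z in (.42,.36,.3):
  for a in(v[2]+np.pi/2,v[2]-np.pi/2):
    q=ik([v[0]-.02,v[1],z],Rdown(a)); print(z,a,q)
R=Rdown(v[2]+np.pi/2)
for z in (.42,.36,.3):
    try: movep([v[0]-.02,v[1],z],R);break
    except MotionError as e: print(e)
s=get_state();f=grab_frame("wrist");cv2.imwrite("pics/w1.png",f["img"][:,:,::-1])
print(s["clock"],s["position"],s["eef_rot"],f["fx"],f["cx"],f["cy"],f["T_tool_cam"])
E
```

```text
0.42 1.729790565412756 [-2.37622011e-01  2.59344014e-01  1.89868559e-01  1.50132087e+00
  4.44089210e-16  1.17418008e+00]
0.42 -1.411802088177037 [-0.23762201  0.25934401  0.18986856  1.50132087  0.         -1.96741258]
0.36 1.729790565412756 [-2.37622011e-01  2.55824586e-01  3.65851471e-02  1.35155689e+00
  4.44089210e-16  1.17418008e+00]
0.36 -1.411802088177037 [-0.23762201  0.25582459  0.03658515  1.35155689  0.         -1.96741258]
0.3 1.729790565412756 [-2.37622011e-01  2.69762687e-01 -9.44360079e-02  1.20659763e+00
  4.44089210e-16  1.17418008e+00]
0.3 -1.411802088177037 [-0.23762201  0.26976269 -0.09443601  1.20659763  0.         -1.96741258]
4.3417 [ 0.53619533 -0.05331513  0.41977644] [-2.03608297e+00 -2.39184319e+00 -6.35298292e-05] 309.70691628693146 325.9213458970651 198.55764850311118 [[ 1.06860913e-03 -9.58517341e-01 -2.85032217e-01  7.26677855e-02]
 [ 9.99999203e-01  1.21590274e-03 -3.39805748e-04 -6.58212043e-04]
 [ 6.72281157e-04 -2.85031627e-01  9.58517877e-01 -1.43333742e-01]
 [ 0.00000000e+00  0.00000000e+00  0.00000000e+00  1.00000000e+00]]
```

View pics/w1.png

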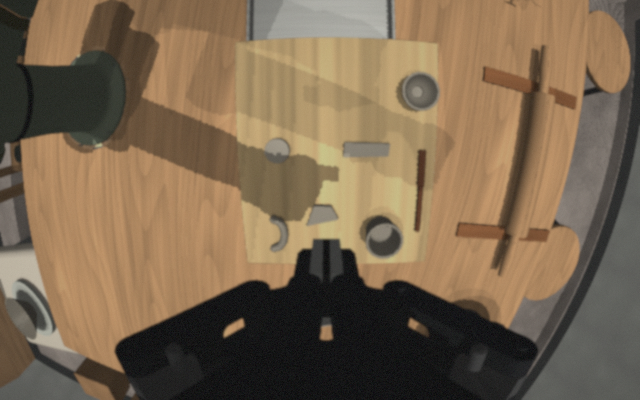

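The wrist view from above shows the board corners at about (237,43), (437,43), (426,262) and (247,262). The strip is at (366,149), the corner piece at (322,215) with its long edge facing -y, the disc at (277,150), the bowl at (420,91), the cup at (383,238), and the tray spans columns 250 to 393.

```bash
python3 - <<'E'
from h import *
v=np.load("board.npy")
s=get_state();f=grab_frame("wrist");P=lambda p,z:wray(f,s["position"],s["eef_rot"],p,z)
w=np.array([P(p,.053) for p in [(237,43),(437.5,43),(427,262),(247,262)]])
loc=np.array([[-.17,.2],[.17,.2],[.17,-.2],[-.17,-.2]])
Rm=lambda a:np.array([[np.cos(a),-np.sin(a)],[np.sin(a),np.cos(a)]])
r=least_squares(lambda u:(loc@Rm(u[2]).T+u[:2]-w).ravel(),v);print(r.x,np.round(r.fun,4))
v=r.x;np.save("board_w.npy",v)
B=lambda P_:np.round((np.array(P_)-v[:2])@Rm(v[2]),4)
print("tray x",B([P((251,38),.034),P((393,38),.034)]).tolist())
for k,z in [("strip_centre",.065),("corner_centre",.065),("disc_centre",.065),("cup",.1),("bowl",.08),("handle",.06),("tray",.034)]:
    for d in silhouettes("wrist",k)[:2]:
        c=max(cv2.findContours(d["mask"].astype(np.uint8),0,2)[0],key=cv2.contourArea)[:,0]
        q=B([P(p,z) for p in c]); 
        ap=cv2.approxPolyDP((q*1000).astype(np.float32)[:,None],6,True)[:,0]
        print(k,round(d["score"],2),"bb",q.min(0),q.max(0),"rect",cv2.minAreaRect((q*1000).astype(np.float32)),np.round(ap).astype(int).tolist() if z==.065 else "")
E
python3 -c "
import cv2
a=cv2.imread('pics/w1.png')[30:270,230:450];cv2.imwrite('pics/w1c.png',cv2.resize(a,None,fx=2.5,fy=2.5,interpolation=cv2.INTER_CUBIC))"
```

```text
[ 0.5573359  -0.05648635  0.16634922] [-0.0022  0.0018  0.0023 -0.0002 -0.003   0.0005  0.0029 -0.002 ]
tray x [[-0.1485, 0.2091], [0.0938, 0.2068]]
strip_centre 0.69 bb [0.0079 0.0033] [0.0818 0.0263] rect ((44.88294982910156, 14.922099113464355), (73.88104248046875, 22.93717384338379), 0.24911054968833923) [[8, 25], [10, 3], [80, 9], [82, 25]]
corner_centre 0.65 bb [-0.0547 -0.1162] [-0.0029 -0.0764] rect ((-28.800004959106445, -96.30000305175781), (51.799991607666016, 39.79998779296875), 0.0) [[-55, -116], [-5, -105], [-12, -82], [-42, -78]]
disc_centre 0.68 bb [-0.1212 -0.0074] [-0.0811  0.0341] rect ((-101.1904525756836, 13.270236015319824), (41.384765625, 39.84653091430664), 88.69805145263672) [[-107, 34], [-119, 26], [-121, 10], [-98, -7], [-81, 7], [-89, 32]]
cup 0.87 bb [ 0.0429 -0.1623] [ 0.1071 -0.0862] rect ((75.17713928222656, -124.17399597167969), (62.93345642089844, 76.84698486328125), 2.319121837615967) 
bowl 0.56 bb [0.0963 0.0803] [0.1602 0.1447] rect ((129.56602478027344, 112.83975219726562), (62.75654983520508, 62.37315368652344), 45.719181060791016) 
handle 0.82 bb [-0.1238 -0.1694] [-0.0907 -0.1014] rect ((-106.3685073852539, -135.912353515625), (68.51773834228516, 30.945661544799805), 86.00245666503906) 
handle 0.39 bb [-0.0332 -0.3419] [-0.0147 -0.3229] rect ((-23.897151947021484, -332.4598388671875), (19.020654678344727, 18.472640991210938), 89.4382553100586) 
tray 0.62 bb [-0.158   0.2039] [0.098  0.2823] rect ((-29.990921020507812, 241.8704376220703), (77.45718383789062, 256.095703125), 89.22393035888672)
```

View pics/w1c.png

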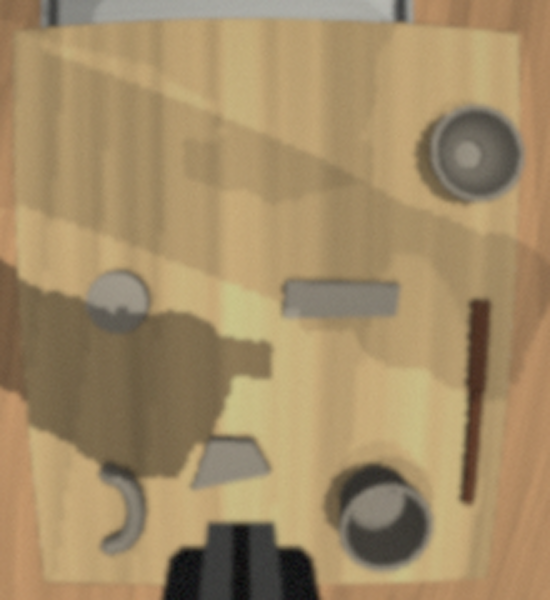

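```bash
cat >> h.py <<'E'
V=np.load("board_w.npy")
RM=np.array([[np.cos(V[2]),-np.sin(V[2])],[np.sin(V[2]),np.cos(V[2])]])
def W(x,y,z=.057): return [*(RM@[x,y]+V[:2]),z]
def O(deg=0): return Rdown(V[2]+np.pi/2+np.radians(deg))
def down(x,y,deg=0):
    movep(W(x,y,.13),O(deg)); print("touch",move_l(W(x,y),.1,until_force=15))
def look(name,things=("strip_centre","corner_centre","disc_centre")):
    s=get_state();f=grab_frame("wrist");cv2.imwrite(f"pics/{name}.png",f["img"][:,:,::-1])
    for k in things:
        for d in silhouettes("wrist",k)[:2]:
            p=wray(f,s["position"],s["eef_rot"],d["centre"],.06)
            print(k,round(d["score"],2),np.round((p-V[:2])@RM,3),d["centre"])
    print("clock",s["clock"],"TCP",np.round((s["position"][:2]-V[:2])@RM,4),s["position"][2],np.round(s["contact_force"],1))
E
python3 - <<'E'
from h import *
down(.045,-.035)
move_l(W(.045,0.0),.07)
look("s1")
E
```

```text
touch False
strip_centre 0.7 [0.042 0.026] [321.8, 209.5]
disc_centre 0.67 [-0.102  0.014] [88.5, 224.6]
clock 7.475 TCP [0.0451 0.0003] 0.057063551168510585 [ 0.4 -0.4 -0.4]
```

View pics/s1.png

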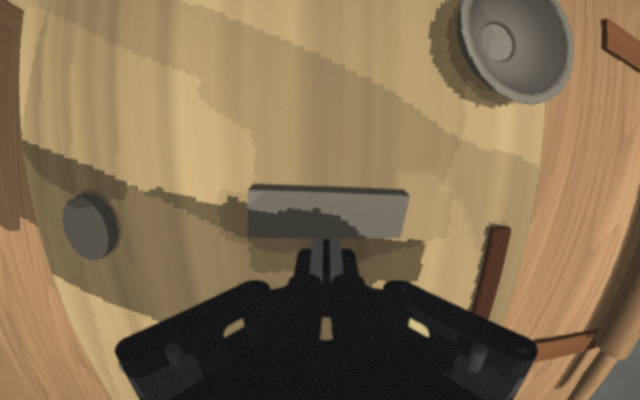

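The strip sits square on the fingertips at about (322,210), and the tip is at (327,240). The bowl is clear at (516,45).

```bash
python3 - <<'E'
from h import *
move_l(W(.032,.11),.07)
look("s2")
E
```

```text
strip_centre 0.88 [0.03  0.134] [323.3, 211.5]
clock 9.4083 TCP [0.0321 0.1097] 0.05702053853571193 [ 0.4 -0.3 -0.7]
```

View pics/s2.png

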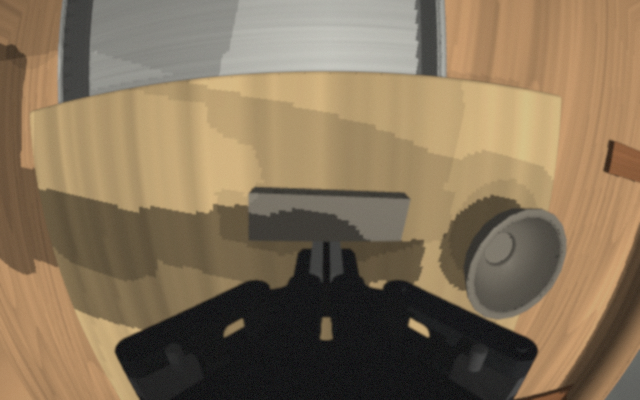

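The strip is still square on the tip at about (323,211), clear of the bowl, and lined up with the tray opening (columns 65 to 440).

```bash
python3 - <<'E'
from h import *
move_l(W(.02,.215),.07)
move_l(W(.02,.20,.14),.15)
down(-.019,-.142,12)
move_l(W(-.024,-.12),.07,rot=O(12))
move_l(W(-.021,-.04),.06,rot=O(0))
look("c1")
E
```

```text
touch False
corner_centre 0.7 [0.157 0.109] [608.6, 18.8]
disc_centre 0.77 [-0.102  0.014] [165.1, 154.7]
clock 16.1167 TCP [-0.0209 -0.0403] 0.0570060072968265 [ 0.5 -0.1 -0.1]
```

View pics/c1.png

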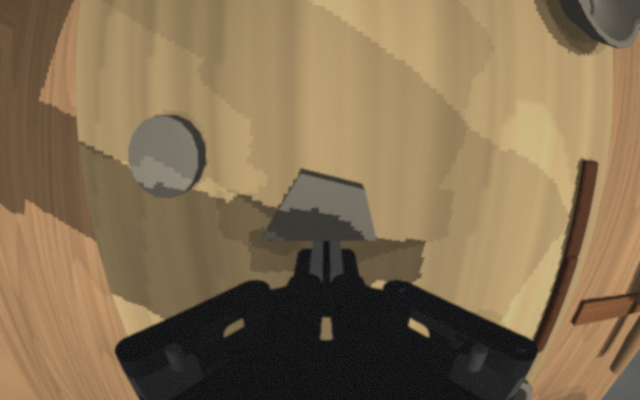

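The corner piece has its long edge flat on the tip, at about (320,208), and the disc at (166,155) is clear of its path.

```bash
python3 - <<'E'
from h import *
move_l(W(-.021,.215),.07)
move_l(W(-.021,.20,.14),.15)
down(-.102,-.045)
for y in (.01,.035,.06):
    move_l(W(-.102,y),.05); look(f"d{y}",("disc_centre",))
E
```

```text
touch False
disc_centre 0.55 [-0.103  0.043] [326.2, 193.4]
clock 23.9583 TCP [-0.102   0.0098] 0.0569783236001947 [0.6 0.2 0.1]
disc_centre 0.66 [-0.102  0.069] [326.4, 192.8]
clock 24.7083 TCP [-0.1019  0.0352] 0.057048574545408536 [ 0.3 -0.2  0.8]
disc_centre 0.85 [-0.103  0.094] [325.2, 191.8]
clock 25.4583 TCP [-0.1019  0.0602] 0.05703938879955861 [ 1.1  0.9 -0.8]
```

Stable and centred; continue with small checks.

```bash
python3 - <<'E'
from h import *
for y in (.09,.12,.145):
    move_l(W(-.1025,y),.06); look(f"e{y}",("disc_centre",))
move_l(W(-.1025,.215),.07)
move_l(W(-.1025,.20,.14),.15)
movep(W(-.03,.08,.33),O(0))
look("end",("strip_centre","corner_centre","disc_centre","bowl","cup","handle"))
E
```

```text
disc_centre 0.73 [-0.048  0.137] [439.9, 166.7]
disc_centre 0.56 [-0.104  0.124] [323.5, 192.2]
clock 26.2083 TCP [-0.1024  0.0903] 0.05702046881714211 [ 0.  -0.3  0.6]
disc_centre 0.82 [-0.105  0.154] [322.0, 193.6]
clock 26.9583 TCP [-0.1025  0.1203] 0.05700246871547987 [-0.5  0.   0.1]
disc_centre 0.93 [-0.105  0.179] [321.3, 193.1]
clock 27.625 TCP [-0.1025  0.1454] 0.056993036067660055 [-0.4 -1.2  0.2]
strip_centre 0.92 [0.019 0.219] [365.4, 61.1]
strip_centre 0.46 [0.138 0.11 ] [448.1, 145.2]
corner_centre 0.96 [-0.033  0.21 ] [325.7, 67.2]
disc_centre 0.93 [-0.099  0.243] [275.9, 44.4]
disc_centre 0.65 [ 0.142 -0.043] [439.5, 245.6]
bowl 0.92 [0.138 0.112] [447.8, 143.7]
clock 30.5167 TCP [-0.0309  0.0807] 0.3281034784604711 [-0.2  0.2  0.3]
```

View pics/end.png

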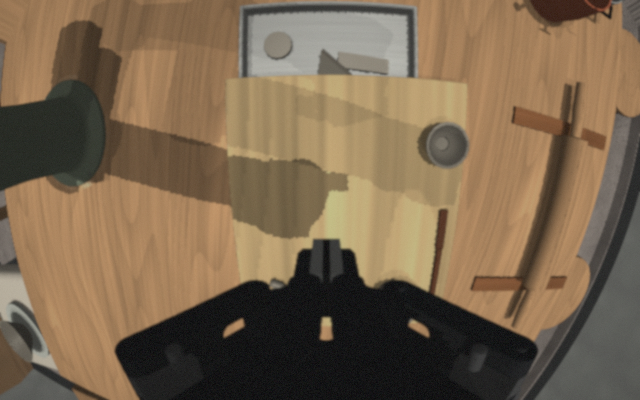

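All three pieces are in the tray: the disc at (278,45), the strip at (362,61), and the corner piece at (330,64), partly hidden by the board edge. I'll check from the scene camera that the corner piece lies inside the tray.

```bash
python3 - <<'E'
from h import *
f=grab_frame("scene");a=f["img"][140:280,230:430,::-1]
cv2.imwrite("pics/fin.png",cv2.resize(a,None,fx=4,fy=4,interpolation=cv2.INTER_CUBIC))
E
```

```text
(no output)
```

View pics/fin.png

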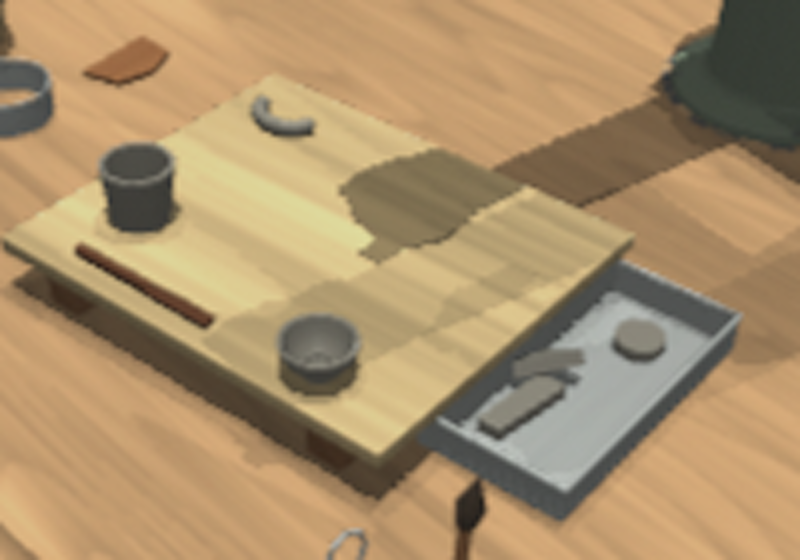

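The strip, corner piece and disc are inside the tray, with the corner piece leaning slightly at (548,360). The cup, bowl, handle and knife look undisturbed.

```bash
python3 -c "
from cell import *
print(sign_off())"
```

```text
the job is handed in; nothing more can be done
None
```

I swept the strip, then the corner piece, then the disc over the board's end. All three are in the reclaim tray, the corner piece leaning slightly; the cup, bowl, handle and knife look unmoved in the last picture, and I handed the job in at about 31 s.

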